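Prop the spring-closing hatch and fetch the rivets

TASK

Take the wooden stop block with the red ends, use it to slide open the spring-closing hatch of the green locker, and stand the block down on the locker between the stop bar and the hatch so that the hatch stays propped open by itself. Then lift the small red and dark green carton out of the locker and stand it upright in the blue tray, leaving the hatch propped and the other things on the bench undisturbed.

Things in the scene. Friction and masses are not known exactly. Their poses are not given: they have to be found in the camera images.
- locker: Fixed green steel locker, 200 (x) x 316 (y) x 85 mm high; origin at the centre of its underside, on the bench. In its frame (mm): flat top (deck) at z 85; well under the hatch x -25 to 85, y 18 to 138, floor at z 13; the deck strip x -88 to -25 beside the well is solid, the block's place.
- stop_bar (a point): Point on the locker's deck (z 85 mm), at locker x -55, y 143 mm: foot of the inner face of the dark fixed stop bar that runs along the locker's +y edge, 15 mm thick and 12 mm above the deck. Axes as the locker's. The propping block goes from here 120 mm towards the locker's -y.
- push_plate (a point): Middle of the +y face of the yellow plate, 44 mm wide, upright on the hatch's leading edge (face flush with it), 25 mm above the deck; the plate's top is 36 mm above the deck. Moves with the hatch; above the stop bar's inner face when shut. Pushing it to the locker's -y opens the hatch.
- hatch (a joint): Slide of the hatch in m: 0 shut, grows as it moves to the locker's -y, end stop at 0.15. The hatch is an aluminium leaf with a clear pane, 12 mm thick, on the deck, 176 (x) x 140 (y) mm; shut, its leading edge meets the stop bar. A spring always pulls it shut, 3 N (shut) to 5 N (open); with nothing in the gap it closes by itself.
- stop_block: Beech block with red ends, 36 (x) x 120 (y) x 30 mm high, about 0.14 kg, loose on the bench; origin at the centre of its underside. Carried lengthwise just above the stop bar it can push the yellow plate with one end; once its other end is past the bar it can be lowered to the deck, where it keeps the hatch about 120 mm open.
- carton: Small upright carton, red with a dark green band, 35 (x) x 57 (y) x 70 mm high, about 0.15 kg, standing in the locker's well under the hatch near x = 30, y = 78 mm of the locker's frame, its 35 mm side about along the locker's y; origin at the centre of its underside.
- tray: Fixed blue shallow tray, 110 (x) x 140 (y) x 16 mm high, walls 4 mm, floor 4 mm thick; origin at the centre of its underside, on the bench.
- white_carton: Bystander: white and dark brown carton, 37 x 56 x 79 mm high, standing on the bench; origin at the centre of its underside. Leave it alone.
- brown_spool: Bystander: wooden spool of brown thread, 44 mm across and 60 mm high, standing on the bench; origin on its underside, about 17 mm from the spool's axis. Leave it alone.

How it is judged:
On the way:
1. the hatch is propped at least 105 mm open by the block standing on the deck, let go by the robot, the carton still in the well (value of joint hatch above 0.105 m and z of stop_block in the frame of locker between 0.078 and 0.095 m and angle between stop_block's own z axis and vertical below 0.17 rad and contact force between each of the arm, the fingers and stop_block below 0.1 N and contact force between each of the arm, the fingers and locker below 0.1 N and z of carton in the frame of locker below 0.03 m), for 0.3 s.
At the end, for the whole second after the job is handed in: The hatch is still at least 105 mm open, held by the block standing level (within 10 degrees) on the locker's deck; the red and green carton stands upright (within 10 degrees) and at rest on the floor of the blue tray; everything is released (value of joint hatch above 0.105 m and z of stop_block in the frame of locker between 0.078 and 0.095 m and angle between each of stop_block, carton's own z axis and vertical below 0.17 rad and x of carton in the frame of tray between -0.055 and 0.055 m and y of carton in the frame of tray between -0.07 and 0.07 m and height (world z) of carton below 0.012 m and linear speed of carton below 0.02 m/s); the robot touches nothing.
It fails at once if the white carton or the brown spool is shifted by more than 30 mm or knocked over (distance of any of white_carton, brown_spool from where it was at the start of the episode above 0.03 m or angle between any of white_carton, brown_spool's own z axis and vertical above 0.5 rad).
It also fails if it takes over 53 s, if anything falls off the work surface, if the arm or the gripper's body presses on something with over 40 N, if the wrist force passes 120 N, or if a joint passes its speed limit or range.

ROBOT

A 6-joint arm with a two-finger parallel gripper is mounted at the origin on the work surface; the furniture and walls round the work are solid. World frame = base frame: x ahead of the robot, y to its left, z up, the work surface at z = 0. Lengths are in m, angles in rad, forces in N, time in s.
With the tool pointing down it reaches from about 0.35 to 1 m from the base axis. Payload 7.1 kg.
Tool frame: the origin (TCP) lies at the very end of the fingers, on their centre line; the grasp point (between the pads) lies 19 mm behind it; z points along the fingers, y is the line along which they close (so a half turn about z gives the same grasp; the last joint's range is limited). The gripper opens to 85 mm and grips with 20 to 120 N. Pads are 22 mm wide; open, the fingers measure 114 mm over their backs; the gripper's body (76 mm by 85 mm) begins 54 mm behind the grasp point. The pads swing forward as they close: fully open they stand 13 mm farther back than shut.
Start: joints at [-1.348, 0.423, 1.63, -0, 1.089, -0.019], TCP at [0.15, -0.607, 0.231] pointing down, gripper open.
Joint ranges: [-3, 3], [-0.9, 2.11], [0.09, 2.58], [-1.31, 4.45], [0.11, 2.69], [-2.54, 2.54]. Speed limits (rad/s): [2.39, 2.39, 3.01, 3.14, 3.14, 3.14].

INTERFACE

Orientations are given as a rotation vector (axis times angle).
In Python, from workcell import sensors, viewer, hand_in gives the robot as it stands.
- The arm moves only by the tool move_arm, never from a script. Its argument "moves" is a list that holds one entry, the list of rows, each a list of 6 numbers: the shift along the world's x, y, z in m, then the turn, a rotation vector about the world's x, y, z in rad. A call has 1 to 12 rows; each row is the pose to reach, as a shift and turn from the pose commanded when the call began; what a row does not reach only later rows make up. A row lasts 1/10 s, in which the tool goes at most 50 mm and 8.59 degrees, less where a joint would pass 70% of its speed; a pose out of reach is approached as far as the arm can. A call with a gripper value outside its range is refused whole. "gripper" is the gripper command: -1 is shut, 1 is fully open, values between are in proportion, set as the call begins (left out, the last holds). The fingers move at their own pace and stop on an object; the grip force is fixed at half the most. Time passes only in rows, so rows that repeat a pose let the fingers close. It gives the time, the measured TCP pose, the force, the opening and the grip force at its end, in the units of the state.
- sensors.get_obs(): the state, without advancing time (a new reading comes with each control period).
- viewer.snapshot(name): name is "scene" or "top" or "wrist"; returns a dict with "img" (400x640x3 uint8, red, green, blue), "fx", "fy", "cx", "cy" (pixels), "R" (3x3) and "t" (3): a world point X has camera coordinates R X + t. Camera axes: x right, y down, z forward; pixel columns grow to the right and rows downward; lengths in m; the calibration is good to about 2 mm. A picture is of the moment at which its call begins. There is no depth.
- hand_in(): hands the job in; it is judged then, once.
The state is a dict: "time": time; "joints": joint angles; "joint_velocities": joint speeds; "joint_efforts": joint torques, N m; "tcp_pos": TCP position; "tool_rot": TCP orientation; "force": force on the tool from outside, world axes, zero at the start; "moment": the same for the moment, N m; "grip_width": finger opening in m; "grip_force": force on a finger pad.
Only numpy, scipy, OpenCV 4.12 (cv2) and the standard library are available. Lean on these libraries where they do the work, as an engineer would, in place of code of your own. Each camera call takes 0.05 s, during which the arm holds its last target. There are 200 camera calls.

## Working session

There is one attempt and no reset: what is moved stays moved. The work goes in short steps, Python scripts to look and compute and a tool call to move; the robot and the scene stay as the last step left them, time stands still between calls to the robot, and variables do not carry over. Pictures are saved under pics/ and viewed, at most 10 in all, crops included, and the job is handed in when it is done.

Besides the shell and the picture viewer there is one more tool, called after "Call:" as name(argument=value, ...), one argument or row to a line, values as JSON. move_arm: Moves the arm, as the interface text tells. Its arguments: {"type":"object","properties":{"moves":{"type":"array","items":{"type":"array","items":{"type":"array","items":{"type":"number"}}}},"gripper":{"type":"number"}},"required":["moves"]}

```bash
mkdir -p pics; cat > h.py <<'E'
import numpy as np,cv2,json
from workcell import sensors,viewer,hand_in
def snap(n,f,crop=None,s=1):
    d=viewer.snapshot(n); im=np.array(d['img'])[:,:,::-1]
    np.savez('pics/'+f+'.npz',**{k:np.array(v) for k,v in d.items()})
    if crop: a,b,c,e=crop; im=im[b:e,a:c]
    im=cv2.resize(im,None,fx=s,fy=s,interpolation=cv2.INTER_CUBIC)
    cv2.imwrite('pics/'+f+'.png',im)
def load(f): return np.load('pics/'+f+'.npz')
def pt(d,u,v,z):
    r=d['R'].T@np.array([(u-d['cx'])/d['fx'],(v-d['cy'])/d['fy'],1]); o=-d['R'].T@d['t']
    return o+r*(z-o[2])/r[2]
def proj(d,X):
    c=np.array(X)@d['R'].T+d['t']; return np.c_[c[:,0]/c[:,2]*d['fx']+d['cx'],c[:,1]/c[:,2]*d['fy']+d['cy']]
E
python3 - <<'E'
from h import *
snap('top','top0',None,1.25); snap('scene','scene0',None,1.25)
for n in('top0','scene0'):
    d=load(n);print(n,-d['R'].T@d['t'],d['R'].round(3).tolist(),d['fx'])
o=sensors.get_obs();print(o['tcp_pos'],o['tool_rot'],o['time'])
E
```

```text
top0 [ 0.45350931 -0.0180696   0.92711369] [[0.013, -1.0, -0.007], [-0.997, -0.012, -0.081], [0.081, 0.008, -0.997]] 421.73134329968144
scene0 [-0.01174325  0.32054874  0.67628606] [[-0.549, -0.836, 0.013], [-0.582, 0.371, -0.724], [0.6, -0.405, -0.69]] 414.3597932157071
[ 0.14958408 -0.60631988  0.23061324] [-3.11726060e+00 -3.78770248e-01  2.08843347e-04] 0.1
```

View pics/top0.png

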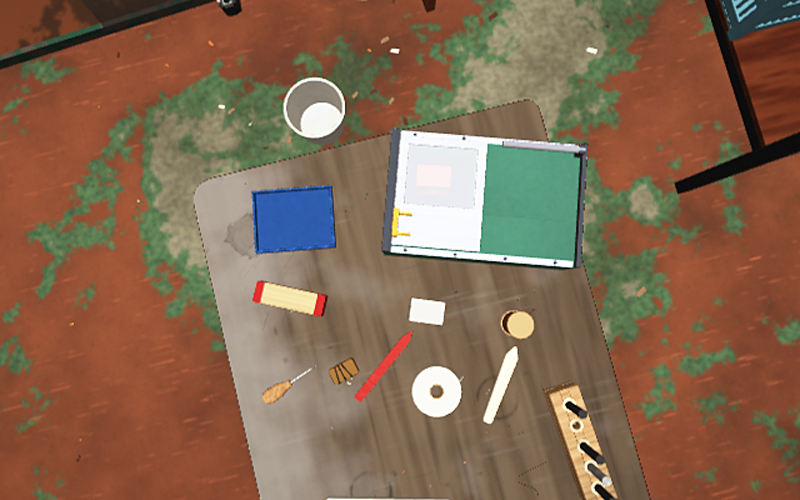

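View pics/scene0.png

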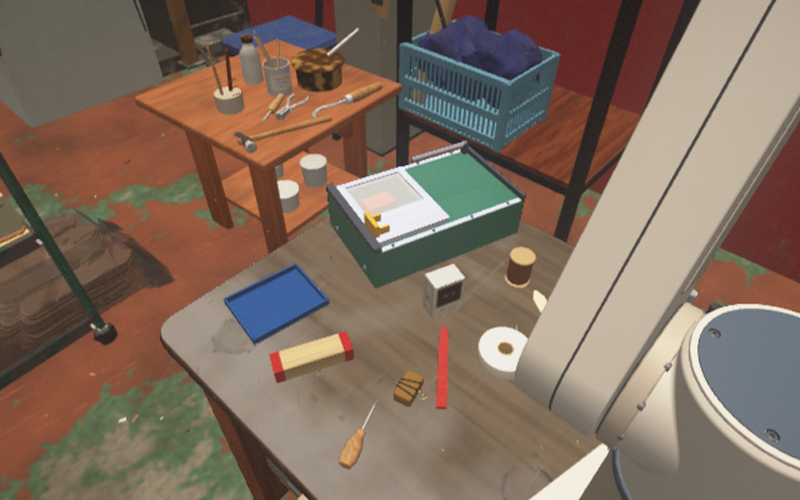

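Top view (800x500 scale): locker spans (385-587, 128-268) with its stop bar at the left (+y), yellow plate at about (400,222), tray at (294,219), block at (290,299), carton seen through the pane at (433,176). I'll zoom in for corners.

```bash
python3 - <<'E'
from h import *
im=load('top0')['img'][:,:,::-1]
a=cv2.resize(im[95:220,300:480],None,fx=4.4,fy=4.4,interpolation=cv2.INTER_CUBIC)
b=cv2.resize(im[145:260,190:290],None,fx=5,fy=5,interpolation=cv2.INTER_CUBIC)
cv2.imwrite('pics/a.png',a);cv2.imwrite('pics/b.png',b)
E
```

```text
(no output)
```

View pics/a.png

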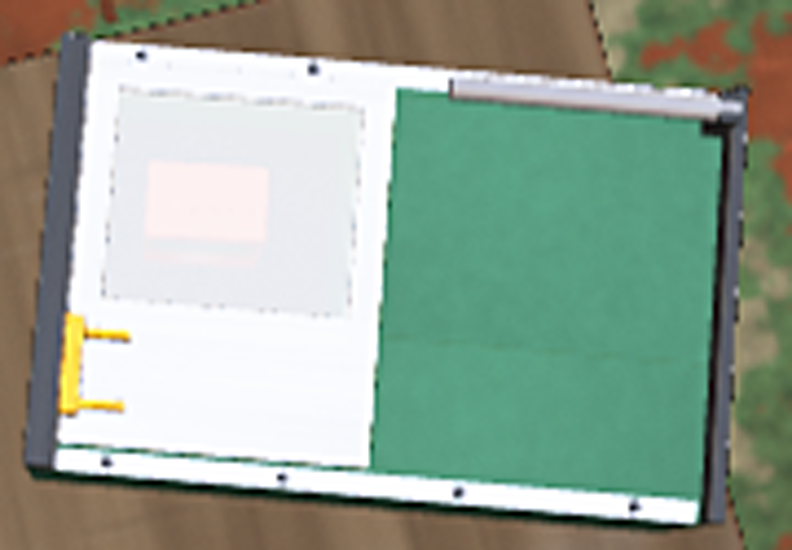

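View pics/b.png

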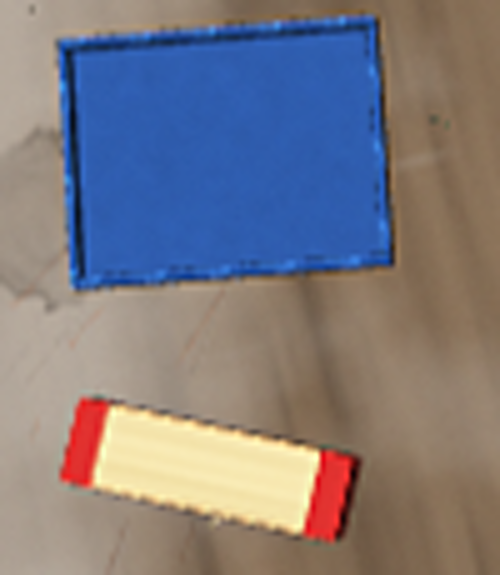

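```bash
python3 - <<'E'
from h import *
d=load('top0')
def A(u,v,z): return pt(d,300+(u+.5)/4.4-.5,95+(v+.5)/4.4-.5,z)
def B(u,v,z): return pt(d,190+(u+.5)/5-.5,145+(v+.5)/5-.5,z)
def fit(L,W,n):
    L=np.array(L,float);W=np.array(W)[:,:2];l=L-L.mean(0);w=W-W.mean(0)
    y=np.arctan2((l[:,0]*w[:,1]-l[:,1]*w[:,0]).sum(),(l*w).sum())
    R=np.array([[np.cos(y),-np.sin(y)],[np.sin(y),np.cos(y)]]);c=W.mean(0)-R@L.mean(0)
    print(n,'c',c.round(4),'yaw',y.round(4),'res mm',((W-L@R.T-c)*1000).round(1).tolist());return R,c
R,c=fit([(.1,.158),(-.1,.158),(.1,.143),(-.1,.143)],[A(65,35,.097),A(28,467,.097),A(92,40,.097),A(55,472,.097)],'locker')
L=lambda x,y:(c+R@[x,y]).round(4)
print('plate ends', [ (R.T@(A(u,v,.121)[:2]-c)).round(4) for u,v in((66,316),(60,411))])
print('carton corners',[ (R.T@(A(u,v,.083)[:2]-c)).round(4) for u,v in((148,162),(268,168),(264,242),(145,237))])
print('pts',L(-.055,.143),L(-.055,.083),L(.03,.078),'leafend',(R.T@(A(397,90,.097)[:2]-c)).round(3),(R.T@(A(372,465,.097)[:2]-c)).round(3))
fit([(.055,.07),(.055,-.07),(-.055,-.07),(-.055,.07)],[B(60,42,.016),B(376,17,.016),B(392,265,.016),B(76,290,.016)],'tray')
fit([(.018,.06),(.018,-.06),(-.018,-.06),(-.018,.06)],[B(82,398,.03),B(352,455,.03),B(330,540,.03),B(62,482,.03)],'block')
from scipy.spatial.transform import Rotation as Ro
o=sensors.get_obs();print(Ro.from_rotvec(o['tool_rot']).as_matrix().round(3), o['grip_width'])
E
```

```text
locker c [ 0.6064 -0.1501] yaw -0.0714 res mm [[0.0, -1.2], [1.1, -1.5], [-1.1, 1.4], [0.0, 1.3]]
plate ends [array([-0.033 ,  0.1447]), array([-0.075 ,  0.1437])]
carton corners [array([0.0478, 0.1141]), array([0.0496, 0.0586]), array([0.0149, 0.0578]), array([0.0127, 0.1126])]
pts [ 0.5617 -0.0036] [ 0.5574 -0.0634] [ 0.6419 -0.0745] leafend [0.087 0.004] [-0.085  0.003]
tray c [0.5795 0.1723] yaw 0.0916 res mm [[-0.2, -0.5], [-0.4, 0.5], [0.2, 1.2], [0.4, -1.2]]
block c [0.4424 0.1739] yaw -0.1979 res mm [[-0.2, -1.4], [0.7, 0.6], [0.0, 2.0], [-0.6, -1.2]]
[[ 0.971  0.239 -0.   ]
 [ 0.239 -0.971  0.001]
 [ 0.    -0.001 -1.   ]] 0.08559236521611381
```

Call:
move_arm(
  moves=[
    [[0.35,0.35,0,0,0,0.6],[0.35,0.35,0,0,0,0.6],[0.35,0.35,0,0,0,0.6],[0.35,0.35,0,0,0,0.6],[0.35,0.35,0,0,0,0.6],[0.35,0.35,0,0,0,0.6],[0.35,0.35,0,0,0,0.6],[0.35,0.35,0,0,0,0.6],[0.35,0.35,0,0,0,0.6],[0.35,0.35,0,0,0,0.6],[0.35,0.35,0,0,0,0.6]],
  ],
  gripper=0.4,
)

```text
time: 1.2
tcp_pos: [0.5028, -0.2532, 0.2312]
tool_rot: [-2.864, -1.291, -0.002]
force: [-0.0, -0.5, 0.6]
grip_width: 0.0595
grip_force: 0.0
```

Call:
move_arm(
  moves=[
    [[-0.057,0.43,0,0,0,0.531],[-0.057,0.43,0,0,0,0.531],[-0.057,0.43,0,0,0,0.531],[-0.057,0.43,0,0,0,0.531],[-0.057,0.43,0,0,0,0.531],[-0.057,0.43,0,0,0,0.531],[-0.057,0.43,0,0,0,0.531],[-0.057,0.43,0,0,0,0.531],[-0.057,0.43,0,0,0,0.531],[-0.057,0.43,-0.05,0,0,0.531],[-0.057,0.43,-0.08,0,0,0.531],[-0.057,0.43,-0.08,0,0,0.531]],
  ],
)

```text
time: 2.4
tcp_pos: [0.4396, 0.1721, 0.1479]
tool_rot: [-2.428, -1.99, 0.012]
force: [-1.0, -0.2, 0.5]
grip_width: 0.0596
grip_force: 0.0
```

```bash
python3 - <<'E'
from h import *
from scipy.spatial.transform import Rotation as Ro
snap('wrist','w1')
o=sensors.get_obs();M=Ro.from_rotvec(o['tool_rot']).as_matrix();print(o['tcp_pos'],np.arctan2(M[1,1],M[0,1]),M[:,2],o['grip_width'],o['joints'])
E
```

```text
[0.44116367 0.17240252 0.14996859] -0.19804456156588932 [-0.00456958 -0.00176376 -0.999988  ] 0.05943149617562687 [ 3.47480460e-01  3.29524850e-01  2.01482915e+00 -1.42263217e-04
  8.02135766e-01  5.45618737e-01]
```

View pics/w1.png

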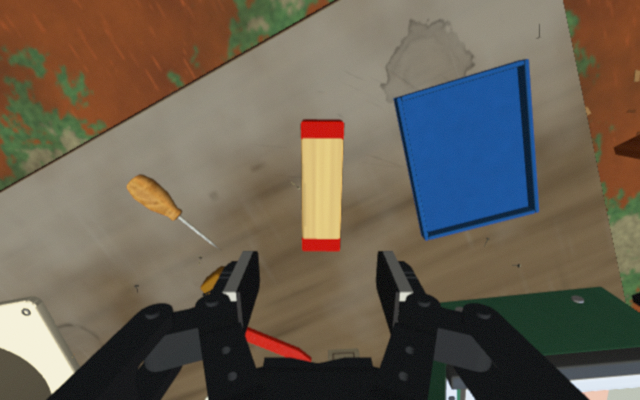

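```bash
python3 - <<'E'
from h import *
d=load('w1');print('cam',-d['R'].T@d['t'],d['R'][2])
y=-.198;R=np.array([[np.cos(y),-np.sin(y)],[np.sin(y),np.cos(y)]])
P=[list(np.array([.4424,.1739])+R@[a,b])+[z] for z in(.03,0) for a,b in((.018,.06),(-.018,.06),(-.018,-.06),(.018,-.06))]
print(proj(d,P).round(1))
y=.0916;R=np.array([[np.cos(y),-np.sin(y)],[np.sin(y),np.cos(y)]])
print('tray',proj(d,[list(np.array([.5795,.1723])+R@[a,b])+[.016] for a,b in((.055,.07),(-.055,.07),(-.055,-.07),(.055,-.07))]).round(1))
E
```

```text
cam [0.45650416 0.25197974 0.29177962] [-0.06908167 -0.31265828 -0.94735026]
[[343.  121.4]
 [299.7 121.4]
 [302.  250.6]
 [339.7 250.7]
 [340.6 118.9]
 [301.7 118.9]
 [303.6 237. ]
 [337.9 237.1]]
tray [[525.7  59.6]
 [393.9 100. ]
 [423.4 241.9]
 [537.1 212.7]]
```

The wrist view confirms the block fit: corners (302,121)-(344,121) and (303,250)-(340,250) match the projection within about 1 px, and the tray agrees too. Descending to grasp.

Call:
move_arm(
  moves=[
    [[0.001,0.001,-0.05,0,0,0],[0.001,0.001,-0.1,0,0,0],[0.001,0.001,-0.13,0,0,0],[0.001,0.001,-0.144,0,0,0],[0.001,0.001,-0.144,0,0,0],[0.001,0.001,-0.144,0,0,0]],
  ],
)

```text
time: 3.05
tcp_pos: [0.4451, 0.1744, 0.0088]
tool_rot: [2.43, 1.99, 0.003]
force: [-0.3, -0.9, -0.4]
grip_width: 0.0598
grip_force: 0.0
```

Call:
move_arm(
  moves=[
    [[0,0,0,0,0,0],[0,0,0,0,0,0],[0,0,0,0,0,0],[0,0,0,0,0,0],[0,0,0,0,0,0],[0,0,0,0,0,0]],
  ],
  gripper=-1,
)

```text
time: 3.65
tcp_pos: [0.4448, 0.1746, 0.0092]
tool_rot: [2.429, 1.99, 0.004]
force: [-1.1, -1.3, 10.5]
grip_width: 0.0351
grip_force: 60.3
```

Call:
move_arm(
  moves=[
    [[0,0,0.05,0,0,0],[0,0,0.1,0,0,0],[0.03,-0.025,0.13,0,0,0.1266],[0.065,-0.05,0.13,0,0,0.1266],[0.1,-0.08,0.13,0,0,0.1266],[0.1275,-0.1,0.13,0,0,0.1266],[0.1275,-0.1,0.11,0,0,0.1266],[0.1275,-0.1,0.103,0,0,0.1266],[0.1275,-0.1,0.103,0,0,0.1266],[0.1275,-0.1,0.103,0,0,0.1266]],
  ],
)

```text
time: 4.65
tcp_pos: [0.5705, 0.0747, 0.1107]
tool_rot: [-2.298, -2.142, 0.001]
force: [-0.3, 0.6, -1.0]
grip_width: 0.0346
grip_force: 60.8
```

```bash
python3 - <<'E'
from h import *
from scipy.spatial.transform import Rotation as Ro
snap('scene','s1',(220,100,480,260),3)
o=sensors.get_obs();M=Ro.from_rotvec(o['tool_rot']).as_matrix();print(o['tcp_pos'],np.arctan2(M[1,1],M[0,1]),M[:,2],o['grip_width'],o['force'])
R=np.array([[.99745,.07134],[-.07134,.99745]]);print(R.T@(np.array(o['tcp_pos'][:2])-[.6064,-.1501]))
E
```

```text
[0.57086234 0.07479132 0.11099456] -0.07042383960411328 [ 3.05021262e-04  6.67015800e-05 -9.99999951e-01] 0.03463491409533317 [ 0.2958817  -0.32934516 -0.92295574]
[-0.05149078  0.22178259]
```

View pics/s1.png

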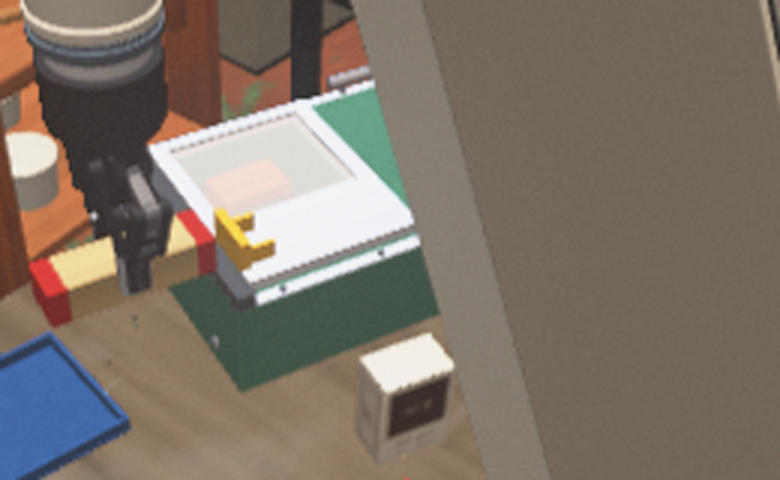

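The block is lined up level in front of the plate, clear of the bar. Pushing.

Call:
move_arm(
  moves=[
    [[0,-0.014,0,0,0,0],[-0.001,-0.028,0,0,0,0],[-0.002,-0.042,0,0,0,0],[-0.003,-0.056,0,0,0,0],[-0.004,-0.07,0,0,0,0],[-0.005,-0.084,0,0,0,0],[-0.006,-0.098,0,0,0,0],[-0.007,-0.112,0,0,0,0],[-0.008,-0.126,0,0,0,0],[-0.009,-0.14,0,0,0,0],[-0.009,-0.145,0,0,0,0],[-0.009,-0.145,0,0,0,0]],
  ],
)

```text
time: 5.9
tcp_pos: [0.5619, -0.0717, 0.1102]
tool_rot: [-2.3, -2.139, 0.0]
force: [0.6, 3.4, 1.8]
grip_width: 0.0349
grip_force: 61.2
```

```bash
python3 - <<'E'
from h import *
snap('top','t2',(280,80,500,230),3.6)
o=sensors.get_obs();print(o['tcp_pos'],o['grip_width'],o['force'])
R=np.array([[.99745,.07134],[-.07134,.99745]]);print(R.T@(np.array(o['tcp_pos'][:2])-[.6064,-.1501]))
E
```

```text
[ 0.5619248  -0.07111693  0.11020001] 0.03477588147296572 [0.20457451 4.80633039 1.0859198 ]
[-0.04999645  0.0756088 ]
```

View pics/t2.png

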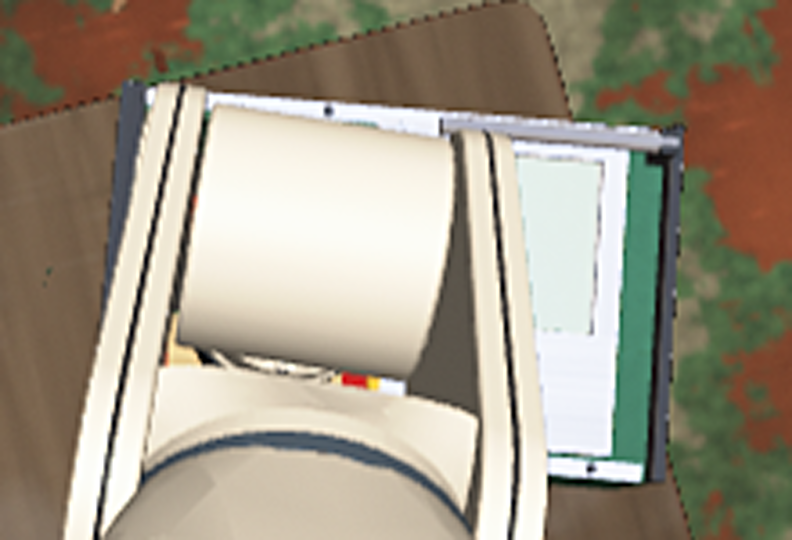

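The hatch is open (about 8 mm margin past the bar), with the block against the plate. Lowering to the deck.

Call:
move_arm(
  moves=[
    [[0,0,-0.008,0,0,0],[0,0,-0.014,0,0,0],[0,0,-0.0165,0,0,0],[0,0,-0.0165,0,0,0],[0,0,-0.0165,0,0,0]],
  ],
)

```text
time: 6.45
tcp_pos: [0.5617, -0.0703, 0.0943]
tool_rot: [-2.298, -2.141, 0.001]
force: [-5.0, 5.2, 13.1]
grip_width: 0.0353
grip_force: 62.7
```

Call:
move_arm(
  moves=[
    [[0,0.003,0.001,0,0,0],[0,0.006,0.001,0,0,0],[0.0005,0.008,0.001,0,0,0],[0.0005,0.008,0.001,0,0,0]],
  ],
)

```text
time: 6.85
tcp_pos: [0.5622, -0.0622, 0.0943]
tool_rot: [-2.298, -2.14, 0.001]
force: [-0.3, 5.6, -0.4]
grip_width: 0.0346
grip_force: 61.0
```

Call:
move_arm(
  moves=[
    [[0,0,0,0,0,0],[0,0,0,0,0,0],[0,0,0,0,0,0],[0,0,0,0,0,0]],
  ],
  gripper=0.03,
)

```text
time: 7.25
tcp_pos: [0.5627, -0.0631, 0.0948]
tool_rot: [2.299, 2.14, -0.0]
force: [-1.0, 0.8, -0.1]
grip_width: 0.0441
grip_force: 0.0
```

Call:
move_arm(
  moves=[
    [[0,0,0.01,0,0,0],[0,0,0.05,0,0,0],[0,0,0.1,0,0,0],[0.03,-0.03,0.14,0,0,0],[0.07,-0.05,0.14,0,0,0],[0.08,-0.05,0.14,0,0,0],[0.08,-0.05,0.14,0,0,0]],
  ],
)

```text
time: 7.95
tcp_pos: [0.6437, -0.1133, 0.2352]
tool_rot: [2.3, 2.139, 0.001]
force: [-0.6, 0.3, -0.4]
grip_width: 0.0443
grip_force: 0.0
```

```bash
python3 - <<'E'
from h import *
snap('wrist','w2')
o=sensors.get_obs();print(o['tcp_pos'],o['grip_width'],o['force'])
d=load('w2')
R=np.array([[.99745,.07134],[-.07134,.99745]]);c=np.array([.6064,-.1501])
P=lambda x,y,z:list(c+R@[x,y])+[z]
print(proj(d,[P(a,b,.115) for a,b in((-.032,.143),(-.068,.143),(-.068,.023),(-.032,.023))]).round())
print('well',proj(d,[P(a,b,.085) for a,b in((.085,.138),(-.025,.138),(-.025,.018),(.085,.018))]).round())
print('carton',proj(d,[P(a,b,.083) for a,b in((.049,.114),(.014,.114),(.014,.058),(.049,.058))]).round())
E
```

```text
[ 0.64199252 -0.11262965  0.23429137] 0.044212898215351584 [-1.16658461  0.43280815 -0.98852049]
[[233.  69.]
 [188.  69.]
 [206. 210.]
 [245. 210.]]
well [[373.  78.]
 [250.  78.]
 [259. 204.]
 [367. 204.]]
carton [[333. 106.]
 [295. 106.]
 [296. 165.]
 [332. 165.]]
```

View pics/w2.png

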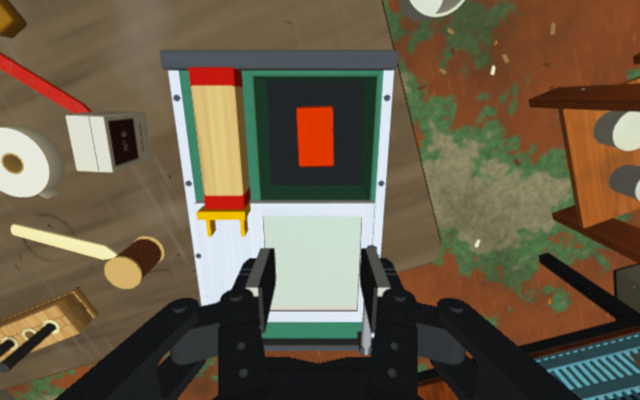

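The block stands between bar and hatch at (188-245, 67-210). The hatch is open and the carton top is at (297-333, 106-167), as predicted. Descending on the carton, gripping across its 35 mm side.

Call:
move_arm(
  moves=[
    [[0.003,0.045,0,0,0,0],[0.003,0.045,-0.04,0,0,0],[0.003,0.045,-0.08,0,0,0],[0.003,0.045,-0.12,0,0,0],[0.003,0.045,-0.14,0,0,0],[0.003,0.045,-0.16,0,0,0],[0.003,0.045,-0.175,0,0,0],[0.003,0.045,-0.188,0,0,0],[0.003,0.045,-0.188,0,0,0],[0.003,0.045,-0.188,0,0,0]],
  ],
  gripper=0.22,
)

```text
time: 9.0
tcp_pos: [0.6457, -0.0677, 0.0471]
tool_rot: [2.299, 2.141, 0.0]
force: [0.6, 0.1, 0.6]
grip_width: 0.0521
grip_force: 0.0
```

Call:
move_arm(
  moves=[
    [[0,0,0,0,0,0],[0,0,0,0,0,0],[0,0,0,0,0,0],[0,0,0,0,0,0],[0,0,0,0,0,0]],
  ],
  gripper=-1,
)

```text
time: 9.5
tcp_pos: [0.6464, -0.068, 0.048]
tool_rot: [2.298, 2.14, 0.002]
force: [-1.0, -0.3, 5.5]
grip_width: 0.0335
grip_force: 60.3
```

Call:
move_arm(
  moves=[
    [[0,0,0.03,0,0,0],[0,0,0.06,0,0,0],[0,0,0.1,0,0,0],[0,0,0.14,0,0,0],[-0.01,0.03,0.16,0,0,0],[-0.02,0.07,0.16,0,0,0.16],[-0.03,0.11,0.16,0,0,0.16],[-0.04,0.15,0.16,0,0,0.16],[-0.055,0.19,0.16,0,0,0.16],[-0.067,0.23,0.14,0,0,0.16],[-0.067,0.24,0.11,0,0,0.16],[-0.067,0.24,0.08,0,0,0.16]],
  ],
)

```text
time: 10.7
tcp_pos: [0.5784, 0.1746, 0.1266]
tool_rot: [2.117, 2.32, 0.003]
force: [-0.2, -0.8, -2.0]
grip_width: 0.0331
grip_force: 60.3
```

Call:
move_arm(
  moves=[
    [[0,0,-0.03,0,0,0],[0,0,-0.055,0,0,0],[0,0,-0.07,0,0,0],[0,0,-0.079,0,0,0],[0,0,-0.084,0,0,0],[0,0,-0.087,0,0,0],[0,0,-0.087,0,0,0]],
  ],
)

```text
time: 11.4
tcp_pos: [0.5791, 0.1723, 0.0403]
tool_rot: [2.121, 2.317, 0.001]
force: [-0.3, -0.6, -1.8]
grip_width: 0.0331
grip_force: 60.3
```

```bash
python3 - <<'E'
from h import *
snap('scene','s2',(100,80,460,310),2.2)
o=sensors.get_obs();print(o['tcp_pos'],o['tool_rot'],o['grip_width'],o['force'])
E
```

```text
[0.57925848 0.17231282 0.04058073] [2.12048948e+00 2.31705399e+00 1.73553766e-03] 0.03295896948166023 [-0.42778477  0.61396345 -1.03996403]
```

View pics/s2.png

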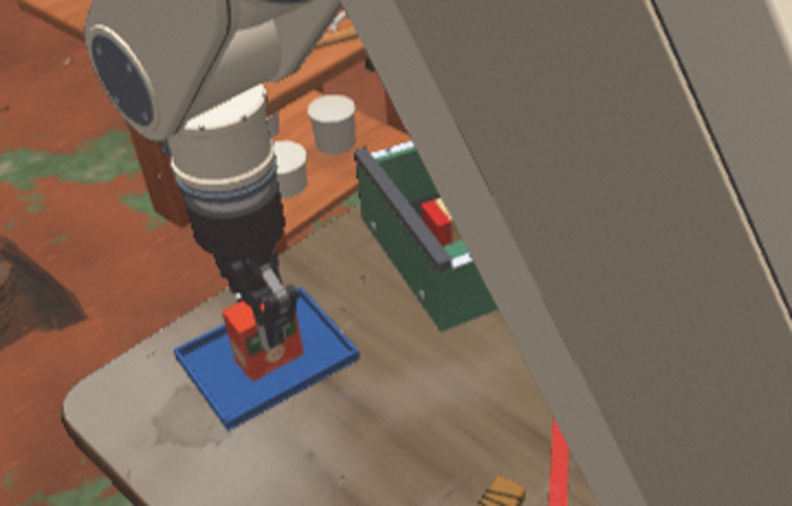

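The carton is held upright in the middle of the tray, just above or at the floor, with no contact force yet. The block's red end is still against the bar at (437,222). Lowering until contact.

Call:
move_arm(
  moves=[
    [[0,0,-0.001,0,0,0],[0,0,-0.0025,0,0,0],[0,0,-0.0025,0,0,0]],
  ],
)

```text
time: 11.75
tcp_pos: [0.5793, 0.1724, 0.039]
tool_rot: [2.12, 2.317, 0.002]
force: [-2.6, -1.2, 10.2]
grip_width: 0.0333
grip_force: 61.6
```

Contact. Releasing and lifting.

Call:
move_arm(
  moves=[
    [[0,0,0.001,0,0,0],[0,0,0.001,0,0,0],[0,0,0.001,0,0,0],[0,0,0.001,0,0,0],[0,0,0.001,0,0,0]],
  ],
  gripper=0.3,
)

```text
time: 12.25
tcp_pos: [0.5786, 0.1722, 0.0382]
tool_rot: [-2.121, -2.318, 0.0]
force: [0.1, -0.8, 0.9]
grip_width: 0.0556
grip_force: 0.0
```

Call:
move_arm(
  moves=[
    [[0,0,0.02,0,0,0],[0,0,0.06,0,0,0],[0,0,0.1,0,0,0],[0,0,0.15,0,0,0],[-0.03,0,0.2,0,0,0],[-0.08,0,0.2,0,0,0],[-0.12,0,0.2,0,0,0],[-0.12,0,0.2,0,0,0],[-0.12,0,0.2,0,0,0]],
  ],
)

```text
time: 13.15
tcp_pos: [0.4581, 0.1723, 0.2388]
tool_rot: [2.12, 2.318, 0.001]
force: [0.3, -0.1, -0.0]
grip_width: 0.0555
grip_force: 0.0
```

```bash
python3 - <<'E'
from h import *
snap('top','t3',(180,80,500,300),2.4)
o=sensors.get_obs();print(o['tcp_pos'],o['grip_width'],o['force'])
E
```

```text
[0.45926624 0.17246883 0.23877626] 0.05563772787288206 [0.69772021 0.67325637 0.23449264]
```

View pics/t3.png

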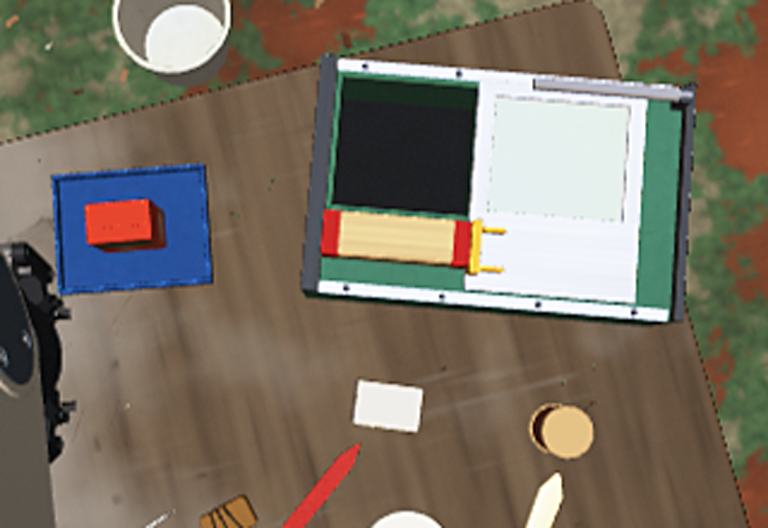

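The carton stands in the tray at about (118,222). The hatch is propped by the block at (322-475, 210-265), and the white carton and spool are unmoved.

```bash
python3 -c "
from workcell import hand_in
print(hand_in())"
```

```text
the job is handed in; nothing more can be done
None
```

The job is handed in at about 13 s: the hatch is propped open by the block, the red and green carton stands upright in the blue tray, and the last picture showed the bystanders unmoved, but no verdict was returned.

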